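# Set the decorating mount to 90 degrees

## Robot

A 6-joint arm with a two-finger parallel gripper is mounted at the origin on the work surface. World frame = base frame: x ahead of the robot, y to its left, z up, the work surface at z = 0. Lengths are in m, angles in rad, forces in N, time in s.
With the tool pointing down it reaches from about 0.325 to 0.875 m from the base axis. Payload 4.4 kg.
Tool frame: the origin (TCP) lies midway between the tips of the shut fingers; the grasp point (between the pads) lies 19 mm behind it; z points along the fingers, y is the direction in which the jaws open and shut (so a half turn about z gives the same grasp; the last joint's range is limited). The gripper opens to 85 mm and grips with 20 to 120 N. Pads are 22 mm wide; open, the fingers measure 114 mm over their backs; the gripper's body (76 mm by 85 mm) begins 54 mm behind the grasp point. The pads swing forward as they close: fully open they stand 13 mm farther back than shut.
Start: joints at [-1.296, 0.207, 1.542, -0, 1.393, -0.15], TCP at [0.237, -0.524, 0.197] pointing down, gripper open.
Joint ranges: [-2.73, 2.73], [-0.86, 2.22], [0.23, 2.46], [-1.11, 4.25], [0.08, 2.63], [-2.82, 2.82]. Speed limits (rad/s): [2.79, 2.79, 3.14, 3.14, 3.14, 3.14].

## Interface

Orientations are given as a rotation vector (axis times angle).
In Python, from rig import telemetry, read_camera, job gives the robot as it stands.
- The arm moves only by the tool carry_out, never from a script. Its argument "moves" is a list of rows, each a list of 7 numbers: the shift along the tool's x, y, z in mm, then the turn, a rotation vector about the tool's x, y, z in rad, then the closure, from 0 (fully open) to 1 (shut). A call has 1 to 5 rows; each row shifts and turns the pose as measured when the row begins, along the tool's axes as they then stand; what a row does not reach is not made up. A row lasts 1/8 s, in which the tool goes at most 62.5 mm and 10.7 degrees, less where a joint would pass 70% of its speed; a pose out of reach is approached as far as the arm can. A call with a gripper value outside its range is refused whole. The fingers move at their own pace and stop on an object; "force" is the grip in N (left out, the last holds). Time passes only in rows, so rows that do not move let the fingers close. It gives the time, the measured TCP pose, the force and the opening at its end, in the units of the state.
- telemetry.sense(): the state, without advancing time (a new reading comes with each control period).
- read_camera(name): name is "scene" or "top" or "wrist"; returns a dict with "img" (480x640x3 uint8, blue, green, red), "fx", "fy", "cx", "cy" (pixels), "world_to_cam" (4x4, takes a point from world to camera coordinates). Camera axes: x right, y down, z forward; pixel columns grow to the right and rows downward; lengths in m; the calibration is good to about 2 mm. A picture is of the moment at which its call begins. There is no depth.
- job.job_done(): hands the job in, once; it reports no verdict.
The state is a dict: "time_s": time; "q": joint angles; "joint_velocities": joint speeds; "joint_efforts": joint torques, N m; "tcp_pos": TCP position; "eef_rot": TCP orientation; "contact_force": force on the tool from outside, world axes, zero at the start; "moment": the same for the moment, N m; "grip_width": finger opening in m.
Only numpy, scipy, OpenCV 4.12 (cv2) and the standard library are available. Lean on these libraries where they do the work, as an engineer would, in place of code of your own. Each camera call takes 0.05 s, during which the arm holds its last target.

## Task

In the craft room, two graduated rotary mounts hold wooden blanks for painting. Turn the mount that carries the flat wooden house until its scale reads 90 degrees against the index line on its base, good to one small division, and let go of it. Leave the other mount, the one with the wooden egg, set as it is.

Things in the scene. Friction and masses are not known exactly. Their poses are not given: they have to be found in the camera images.
- house_grip (a point): Middle of the flat upright wooden house, 58 mm above the table on the mount's turning axis; turns with it. House: 46 mm wide along x, 16 thick along y (grip these flat faces), from 28 to 85 mm above the table; walls to 62, then a gable to a point. Steel clamp strips at its foot reach 13 mm either side of its middle, top 33 mm above the table. Its x axis points along the disc's 0 mark.
- house_mount (a joint): Scale reading of the house mount, rad: 0 to 3.14 (stops at both ends), growing anticlockwise seen from above; 1.571 is 90 degrees. Starts between 5 and 58 degrees. Stays where left; about 0.06 N m to turn. Black marks on the disc: short every 10 degrees, long every 30; broad bold bar is 0, long with one dot is 90, long with two dots is 180. The mark at the index is the reading.
- house_stand: Round grey base of the house mount, 82 mm radius, fixed to the table; origin on the turning axis at table height, z up. The index is a black line on a small white block at the rim, along +x (away from the robot, within 20 degrees). The aluminium disc on it has 62 mm radius, top 28 mm above the table. Pots and blanks lying about are under 90 mm high.
- egg_zero (a point): The 0 mark on the disc of the other mount, 55 mm from its axis, 28 mm above the table. That mount has the same base, disc and scale but carries a round wooden egg 42 mm thick, top 85 mm above the table; it must not be turned. The two mounts stand left and right of the middle, at least 280 mm apart, and may swap places.
There are look-alikes about, which are no part of the job. Leave any green or red look-alike of the house_stand alone.

How it is judged:
By the outcome, as a careful person would: the job done as asked, in the order asked, and still so for the second after the job is handed in, with the robot touching nothing.
It also fails if it takes over 32 s, if anything falls off the work surface, if the arm or the gripper's body presses on something with over 40 N, if the wrist force passes 120 N, or if a joint passes its speed limit or range.

## Working session

There is one attempt and no reset: what is moved stays moved. The work goes in short steps, Python scripts to look and compute and a tool call to move; the robot and the scene stay as the last step left them, time stands still between calls to the robot, and variables do not carry over. Pictures are saved under pics/ and viewed, and the job is handed in when it is done.

Besides the shell and the picture viewer there is one more tool, called after "Call:" by a JSON object that holds its "api" and its "payload", one argument or row to a line. carry_out: Moves the arm, as the interface text tells. Its arguments: {"type":"object","properties":{"moves":{"type":"array","items":{"type":"array","items":{"type":"number"}}},"force":{"type":"number"}},"required":["moves"]}

```bash
ls; mkdir -p pics
python3 - <<'E'
from rig import telemetry, read_camera
import cv2,pickle
s=telemetry.sense();print(s)
for n in("scene","top"):
    c=read_camera(n);cv2.imwrite(f"pics/{n}0.png",c["img"]);pickle.dump(c,open(f"{n}0.pkl","wb"));print(n,c["fx"],c["cx"],c["cy"],c["world_to_cam"])
E
```

```text
pics
{'time_s': 0.0, 'q': array([-1.29547829e+00,  2.07433321e-01,  1.54296462e+00, -1.52660210e-05,
        1.39349435e+00, -1.50504725e-01]), 'joint_velocities': array([ 0.00144613,  0.0019864 , -0.00268612, -0.00054557,  0.0003067 ,
       -0.0008531 ]), 'joint_efforts': array([ 8.77561906e-04, -3.83030534e+01, -2.91597319e+01, -3.11733374e-04,
        1.04302491e-02, -4.53058817e-07]), 'tcp_pos': array([ 0.23726721, -0.52284397,  0.19561323]), 'eef_rot': array([-3.06841174e+00, -6.63358111e-01,  2.48654361e-04]), 'contact_force': array([-0.19481565, -1.11844292, -0.91619279]), 'moment': array([-0.01295029, -0.02474553,  0.06257764]), 'grip_width': 0.0852286556874969}
scene 447.70859171561654 317.57336280424056 241.23715833443455 [[-0.32661333  0.94514187 -0.0055303   0.07406809]
 [ 0.78302511  0.26730432 -0.56162273 -0.32348412]
 [-0.52933488 -0.18776383 -0.82737496  1.22047792]
 [ 0.          0.          0.          1.        ]]
top 578.7258506130179 321.1288995311121 247.8330284246465 [[ 2.38623534e-02 -9.99710053e-01  3.22465886e-03  6.14044968e-02]
 [-9.96085678e-01 -2.40502057e-02 -8.50582744e-02  4.47092563e-01]
 [ 8.51111657e-02 -1.18234591e-03 -9.96370760e-01  1.52891228e+00]
 [ 0.00000000e+00  0.00000000e+00  0.00000000e+00  1.00000000e+00]]
```

View pics/top0.png

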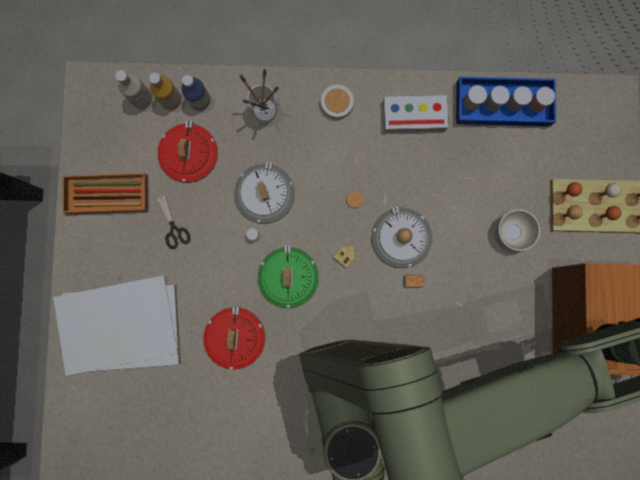

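View pics/scene0.png

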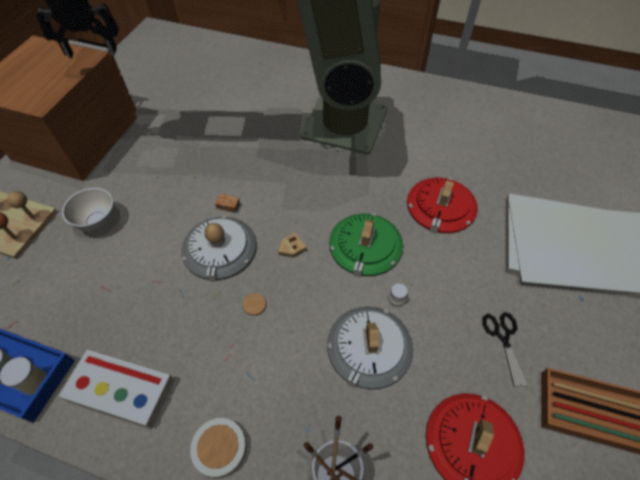

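The grey house mount is at about top (264,192) and the egg mount at about (402,237). I'll enlarge both.

```bash
cat > h.py <<'E'
import numpy as np,cv2,pickle
def proj(c,p):
    p=np.asarray(p,float);q=c["world_to_cam"][:3,:3]@p+c["world_to_cam"][:3,3]
    return np.array([c["fx"]*q[0]/q[2]+c["cx"],c["fy"]*q[1]/q[2]+c["cy"]])
def ray(c,u,v,z):
    R=c["world_to_cam"][:3,:3];t=c["world_to_cam"][:3,3]
    o=-R.T@t;d=R.T@np.array([(u-c["cx"])/c["fx"],(v-c["cy"])/c["fy"],1])
    return o+d*(z-o[2])/d[2]
E
python3 - <<'E'
from h import *
a=cv2.imread("pics/top0.png")[152:232,224:304];b=cv2.imread("pics/scene0.png")[300:396,318:426]
a=cv2.resize(a,(600,600),interpolation=cv2.INTER_CUBIC);cv2.imwrite("pics/top0c.png",a)
b=cv2.resize(b,None,fx=6,fy=6,interpolation=cv2.INTER_CUBIC);cv2.imwrite("pics/scene0c.png",b)
c=pickle.load(open("top0.pkl","rb"));print(ray(c,264,192,.02),ray(c,402,237,.02))
E
```

```text
[0.59260974 0.22958816 0.02      ] [ 0.47973956 -0.14371987  0.02      ]
```

View pics/top0c.png

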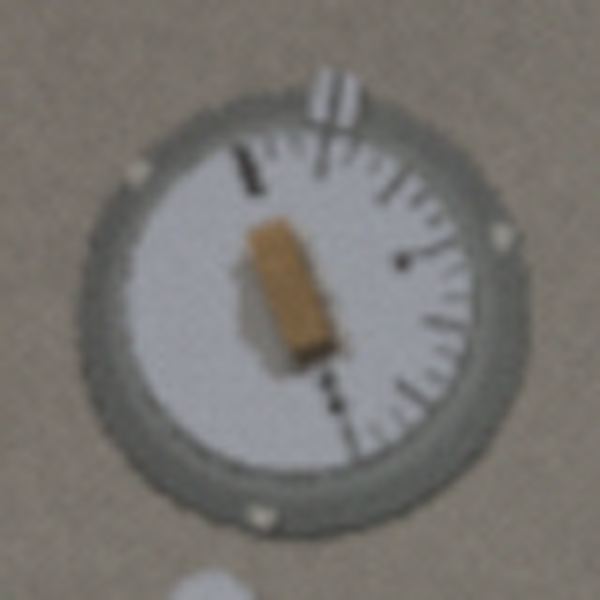

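View pics/scene0c.png

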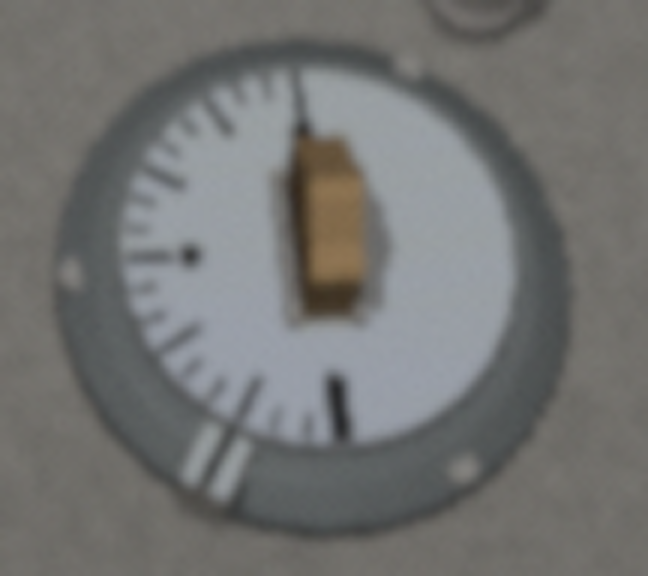

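```bash
python3 - <<'E'
from h import *
c=pickle.load(open("top0.pkl","rb"));s=pickle.load(open("scene0.pkl","rb"))
T=lambda x,y,z:ray(c,224+(x+.5)/7.5-.5,152+(y+.5)/7.5-.5,z)
S=lambda x,y,z:ray(s,318+(x+.5)/6-.5,300+(y+.5)/6-.5,z)
for n,F,P in(("top",T,dict(z=(240,148),h=(352,457),i=(336,78),i2=(331,122),m30=(322,175))),("scene",S,dict(z=(344,438),h=(297,70),i=(222,485),i2=(240,428),m30=(258,378)))):
    z,h=F(*P["z"],.028),F(*P["h"],.028);C=(z+h)/2
    A=lambda p:np.degrees(np.arctan2(*(p-C)[1::-1]))
    print(n,C,np.linalg.norm(z-h)/2,"zero",A(z), "idx",[A(F(*P[k],zz)) for k in("i","i2") for zz in(.028,)],"30",A(F(*P["m30"],.028)))
R=cv2.Rodrigues(np.array([-3.06841174,-.663358,0.00025]))[0];print(R)
# base radius center check
E
python3 - <<'E'
import sys;sys.path.insert(0,'.')
E
```

```text
top [0.59153723 0.23144411 0.028     ] 0.05949803202428555 zero 21.503632636836073 idx [np.float64(-8.200569100333984), np.float64(-9.081231411429759)] 30 -9.66317257402162
scene [0.59225744 0.23223365 0.028     ] 0.06044382093424711 zero 22.196736688482847 idx [np.float64(-5.47468367200541), np.float64(-6.786546882612798)] 30 -8.092829218628479
[[ 9.10698197e-01  4.13071887e-01 -6.40465678e-04]
 [ 4.13072253e-01 -9.10695578e-01  2.20878178e-03]
 [ 3.29116399e-04 -2.27609219e-03 -9.99997356e-01]]
```

The disc centre is at about (0.592, 0.232) and the house's x axis is at yaw ~22°. The scale reads ~29–30°, so it needs about +60°. The tool yaw is already 24°.

Call:
{"api": "carry_out", "payload": {
  "moves": [
    [20,-17,-25,0,0,0,0],
    [44,-38,-5,0,0,0,0],
    [44,-38,0,0,0,0,0],
    [44,-38,0,0,0,0,0],
    [44,-38,0,0,0,0,0]
  ],
  "force": 40
}}

```text
time_s: 0.72
tcp_pos: [0.347, -0.2839, 0.2244]
eef_rot: [-3.067, -0.649, -0.0]
contact_force: [1.1, -0.2, -0.3]
grip_width: 0.0855
```

Call:
{"api": "carry_out", "payload": {
  "moves": [
    [44,-38,0,0,0,0,0],
    [44,-38,0,0,0,0,0],
    [44,-38,0,0,0,0,0],
    [44,-38,0,0,0,0,0],
    [44,-38,0,0,0,0,0]
  ]
}}

```text
time_s: 1.35
tcp_pos: [0.4726, -0.0114, 0.2248]
eef_rot: [-3.068, -0.647, -0.001]
contact_force: [0.8, -0.7, -0.1]
grip_width: 0.0854
```

Call:
{"api": "carry_out", "payload": {
  "moves": [
    [44,-38,0,0,0,0,0],
    [44,-38,0,0,0,0,0],
    [44,-38,0,0,0,0,0],
    [44,-38,0,0,0,0,0],
    [26,-20,0,0,0,0,0]
  ]
}}

```text
time_s: 1.98
tcp_pos: [0.5889, 0.238, 0.2232]
eef_rot: [-3.067, -0.653, 0.005]
contact_force: [-0.1, -0.9, 0.4]
grip_width: 0.0856
```

Run:
```python
from h import *
from rig import telemetry, read_camera
c=read_camera("wrist");cv2.imwrite("pics/w1.png",c["img"]);pickle.dump(c,open("w1.pkl","wb"))
s=telemetry.sense();print(s["tcp_pos"],s["eef_rot"],s["q"])
```

```text
[0.59010244 0.24107437 0.22287716] [-3.06395396e+00 -6.54597956e-01  1.24706546e-03] [0.2474675  0.3196742  1.34656844 0.00855509 1.47583493 1.39648954]
```

View pics/w1.png

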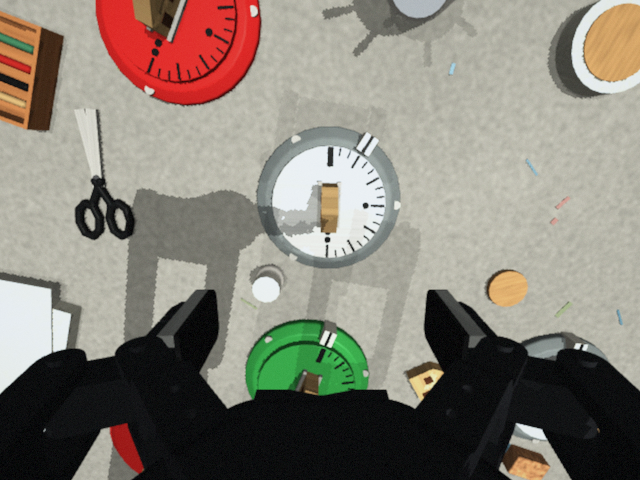

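The wrist view shows the disc well: the 0 bar is at (330,148–166), the index at (368,143), and the 180 mark at about (326,258). I'll zoom in.

Run:
```python
from h import *
a=cv2.imread("pics/w1.png")[120:272,252:404];cv2.imwrite("pics/w1c.png",cv2.resize(a,(600,600),interpolation=cv2.INTER_CUBIC))
```

```text
(no output)
```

View pics/w1c.png

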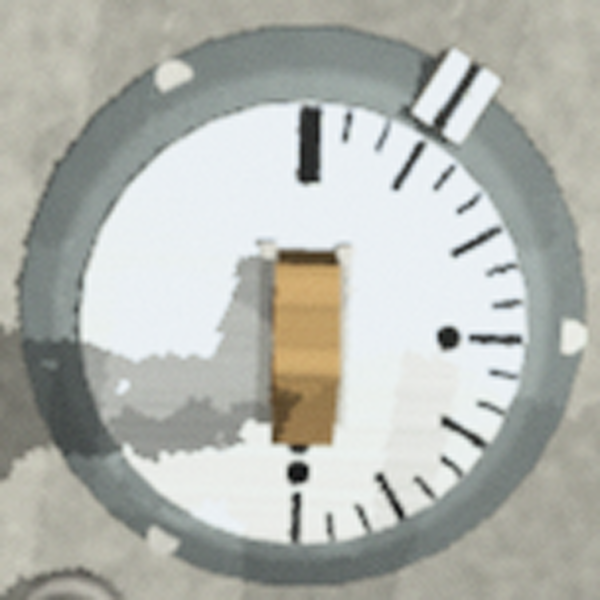

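Run:
```python
from h import *
c=pickle.load(open("w1.pkl","rb"));k=600/152
F=lambda x,y,z=.028:ray(c,252+(x+.5)/k-.5,120+(y+.5)/k-.5,z)
z,h=F(310,107),F(296,543);C=(z+h)/2
A=lambda p:np.degrees(np.arctan2(*(p-C)[1::-1]))
print(C,np.linalg.norm(z-h)/2,A(z))
for n,p in dict(i1=(477,65),i2=(437,125),m30a=(422,145),m30b=(397,187),m90=(521,340),m90dot=(448,338)).items(): print(n,A(F(*p)))
R=cv2.Rodrigues(np.array([-3.06395396,-.654597956,.00125]))[0]
print(R.T@(C+[0,0,.011]-[0.59010244,0.24107437,0.22287716]), np.degrees(np.arctan2(R[1,0],R[0,0])))
```

```text
[0.5920934 0.2325035 0.028    ] 0.06050987297419042 22.53290433236199
i1 -8.311717930231977
i2 -8.083960015689001
m30a -7.616446814849907
m30b -8.0195355875655
m90 -67.39947115200145
m90dot -67.34970385600447
[-0.00186799  0.01019369  0.18379563] 24.119049108809843
```

The wrist camera puts the axis at (0.592, 0.2325), house yaw at 22.6°, and index at −8.2°. The reading is therefore 30.8°, and I need +59.2°. Descending.

Call:
{"api": "carry_out", "payload": {
  "moves": [
    [-2,10,40,0,0,0.026,0],
    [0,0,45,0,0,0,0],
    [0,0,40,0,0,0,0],
    [0,0,20,0,0,0,0],
    [0,0,0,0,0,0,0]
  ]
}}

```text
time_s: 2.65
tcp_pos: [0.5907, 0.2332, 0.0712]
eef_rot: [-3.072, -0.618, 0.007]
contact_force: [-0.3, 0.4, 0.2]
grip_width: 0.0854
```

```bash
cat > d.py <<'E'
from h import *
from rig import telemetry
s=telemetry.sense();R=cv2.Rodrigues(s["eef_rot"])[0]
C=np.array([.5921,.2325,.039])
print(s["tcp_pos"],1e3*R.T@(C-s["tcp_pos"]),np.degrees(np.arctan2(R[1,0],R[0,0])),R[:,2],s["q"],s["contact_force"],s["moment"],s["grip_width"],s["time_s"])
E
python3 d.py
```

```text
[0.59067113 0.23319979 0.07116931] [ 1.13787863  1.48174707 32.15439941] 22.768347210320496 [-0.0060249   0.00703132 -0.99995713] [0.23526669 0.45381609 1.49068064 0.00883857 1.20132915 1.40548365] [-0.34114848  0.44795908  0.23737807] [-0.00572721 -0.03421271 -0.00902528] 0.08543185351685727 2.65
```

Call:
{"api": "carry_out", "payload": {
  "moves": [
    [1,1.5,20,0,0,0,0],
    [0,0,12,0,0,0,0],
    [0,0,0,0,0,0,0]
  ]
}}

```text
time_s: 3.02
tcp_pos: [0.5935, 0.2324, 0.039]
eef_rot: [-3.072, -0.618, 0.002]
contact_force: [0.3, 0.0, 0.4]
grip_width: 0.0853
```

```bash
python3 d.py
```

```text
[0.59351679 0.23240674 0.0390413 ] [-1.27047143 -0.63360244  0.04625335] 22.753122007686702 [-0.00298695  0.00770274 -0.99996587] [0.23302618 0.49560246 1.50428741 0.00899566 1.14284557 1.40296673] [0.33363038 0.04335053 0.44334783] [-0.01910191 -0.03589294 -0.00705433] 0.08534173381430463 3.025
```

Call:
{"api": "carry_out", "payload": {
  "moves": [
    [-1,-0.6,0,0,0,0,1],
    [0,0,0,0,0,0,1],
    [0,0,0,0,0,0,1],
    [0,0,0,0,0,0,1],
    [0,0,0,0,0,0,1]
  ],
  "force": 40
}}

```text
time_s: 3.65
tcp_pos: [0.5941, 0.2332, 0.0417]
eef_rot: [-3.072, -0.618, -0.005]
contact_force: [-0.1, 0.5, -1.9]
grip_width: 0.0142
```

```bash
python3 d.py
```

```text
[0.59409835 0.23324336 0.04167902] [-2.14275651 -0.06701573  2.66969424] 22.75938343367054 [ 0.00129926  0.00891095 -0.99995945] [0.23400053 0.490948   1.50501467 0.00919852 1.14231582 1.40374471] [-0.1018756   0.52847526 -1.94532241] [-0.02146692 -0.04057766  0.01159627] 0.014166619201921695 3.65
```

Call:
{"api": "carry_out", "payload": {
  "moves": [
    [-1,0,0,0,0,-0.08,1],
    [-1,0,0,0,0,-0.12,1],
    [0,0,0,0,0,-0.12,1],
    [0,0,0,0,0,0,1]
  ]
}}

```text
time_s: 4.15
tcp_pos: [0.5939, 0.2339, 0.0417]
eef_rot: [-2.929, -1.111, -0.014]
contact_force: [0.1, -0.3, 0.1]
grip_width: 0.0141
```

```bash
python3 d.py
```

```text
[0.59388279 0.23390916 0.04166097] [-2.30040646 -0.11290223  2.63442677] 41.54345291201947 [ 0.00520428  0.01208695 -0.99991341] [0.23389268 0.48799366 1.50957015 0.0116334  1.13619025 1.07472868] [ 0.08524488 -0.33741728  0.10336332] [-0.02404689  0.02535904  0.02382913] 0.014147974600836876 4.15
```

Run:
```python
from h import *
from rig import telemetry, read_camera
c=read_camera("wrist");cv2.imwrite("pics/w2.png",c["img"])
```

```text
(no output)
```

View pics/w2.png

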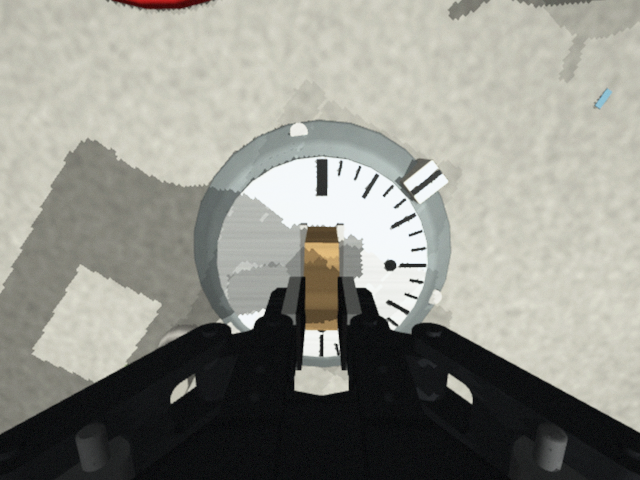

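The house is gripped and the disc follows. The index at (427,182) now reads about 50°. Remaining: 40.3° (0.70 rad).

Call:
{"api": "carry_out", "payload": {
  "moves": [
    [0,0,0,0,0,-0.14,1],
    [0,0,0,0,0,-0.14,1],
    [0,0,0,0,0,-0.14,1],
    [0,0,0,0,0,-0.14,1],
    [0,0,0,0,0,-0.1,1]
  ]
}}

```text
time_s: 4.82
tcp_pos: [0.5926, 0.2346, 0.0417]
eef_rot: [-2.401, -2.012, -0.017]
contact_force: [0.1, 0.7, 0.2]
grip_width: 0.0142
```

Call:
{"api": "carry_out", "payload": {
  "moves": [
    [0,0,0,0,0,0,1]
  ]
}}

```text
time_s: 4.95
tcp_pos: [0.5927, 0.2346, 0.0417]
eef_rot: [-2.404, -2.009, -0.017]
contact_force: [-0.2, -0.2, -0.9]
grip_width: 0.0142
```

```bash
python3 d.py;python3 - <<'E'
from h import *
from rig import telemetry, read_camera
c=read_camera("wrist");pickle.dump(c,open("w3.pkl","wb"));cv2.imwrite("pics/w3.png",cv2.resize(c["img"][100:400,170:490],None,fx=2,fy=2,interpolation=cv2.INTER_CUBIC))
E
```

```text
[0.59265097 0.23462018 0.0416799 ] [-2.22099338 -0.16679269  2.64951687] 79.7841872297431 [ 0.00266171  0.01351741 -0.99990509] [0.2343425  0.48753125 1.51023117 0.01380208 1.13813826 0.40689218] [-0.20871163 -0.19803556 -0.87362495] [0.00117916 0.0681221  0.03253459] 0.014207923618603985 4.95
```

View pics/w3.png

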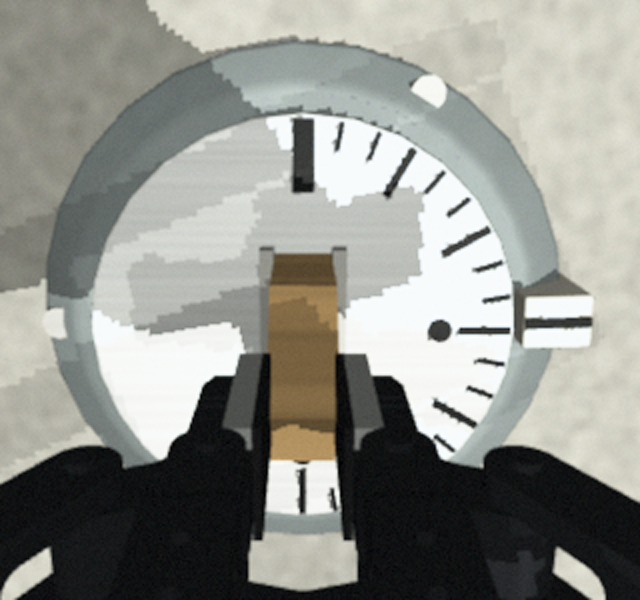

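The 90 mark (480,330) sits just below the index line (557,322), so the reading is ~88°. I'll trim about 2°.

Call:
{"api": "carry_out", "payload": {
  "moves": [
    [0,0,0,0,0,-0.036,1],
    [0,0,0,0,0,0,1]
  ]
}}

```text
time_s: 5.25
tcp_pos: [0.5926, 0.2346, 0.0417]
eef_rot: [-2.368, -2.051, -0.017]
contact_force: [0.6, 1.7, 0.9]
grip_width: 0.0145
```

```bash
python3 d.py;python3 - <<'E'
from h import *
from rig import telemetry, read_camera
c=read_camera("wrist");pickle.dump(c,open("w4.pkl","wb"));cv2.imwrite("pics/w4.png",cv2.resize(c["img"][100:400,170:490],None,fx=2,fy=2,interpolation=cv2.INTER_CUBIC))
E
```

```text
[0.59257298 0.23461106 0.04167148] [-2.19354812 -0.16829908  2.64142147] 81.80117820861048 [ 0.00241967  0.013576   -0.99990491] [0.23429412 0.4875341  1.51024727 0.01392575 1.1383424  0.37159193] [0.57545558 1.70642427 0.87978758] [0.03157954 0.12698606 0.00459863] 0.014521143428508838 5.25
```

View pics/w4.png

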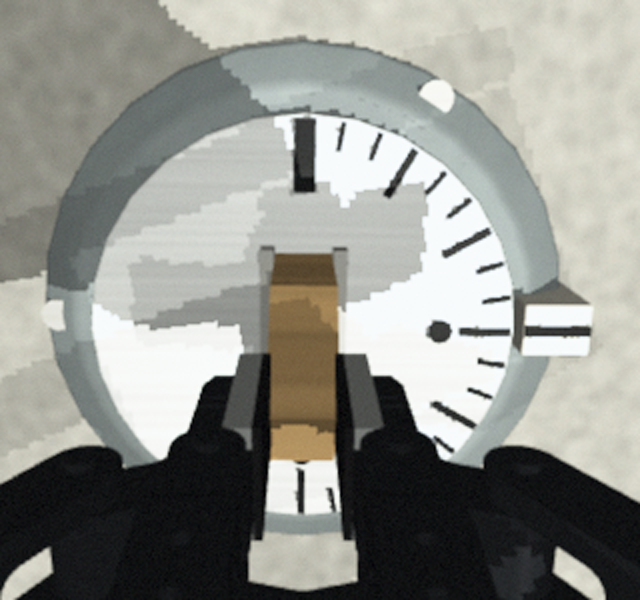

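The 90 mark (485,331) is now in line with the index (557,331). Opening the gripper.

Call:
{"api": "carry_out", "payload": {
  "moves": [
    [0,0,0,0,0,0,0],
    [0,0,0,0,0,0,0],
    [0,0,0,0,0,0,0],
    [0,0,0,0,0,0,0],
    [0,0,0,0,0,0,0]
  ]
}}

```text
time_s: 5.92
tcp_pos: [0.5931, 0.2345, 0.0419]
eef_rot: [-2.369, -2.051, -0.018]
contact_force: [-0.0, 0.4, 0.0]
grip_width: 0.0854
```

Call:
{"api": "carry_out", "payload": {
  "moves": [
    [0,0,-15,0,0,0,0],
    [0,0,-30,0,0,0,0],
    [0,0,-40,0,0,0,0],
    [0,0,-40,0,0,0,0],
    [0,0,-20,0,0,0,0]
  ]
}}

```text
time_s: 6.55
tcp_pos: [0.5918, 0.2322, 0.1933]
eef_rot: [-2.369, -2.05, -0.016]
contact_force: [-0.1, 0.2, -0.3]
grip_width: 0.0851
```

Call:
{"api": "carry_out", "payload": {
  "moves": [
    [0,0,0,0,0,0,0]
  ]
}}

```text
time_s: 6.68
tcp_pos: [0.5937, 0.2327, 0.197]
eef_rot: [-2.371, -2.052, -0.025]
contact_force: [-0.5, 0.5, 0.4]
grip_width: 0.0856
```

```bash
python3 d.py;python3 - <<'E'
from h import *
from rig import telemetry, read_camera
c=read_camera("wrist");pickle.dump(c,open("w5.pkl","wb"));cv2.imwrite("pics/w5.png",cv2.resize(c["img"][100:300,220:440],None,fx=3,fy=3,interpolation=cv2.INTER_CUBIC))
c=read_camera("top");cv2.imwrite("pics/top5.png",np.hstack([cv2.resize(i[197:277,362:442],(400,400),interpolation=cv2.INTER_CUBIC) for i in(cv2.imread("pics/top0.png"),c["img"])]))
E
```

```text
[0.59367123 0.2326738  0.19704427] [ -2.84736219  -2.50762881 158.00662857] 81.75451730392133 [ 0.00834583  0.0144546  -0.9998607 ] [0.23117508 0.32813457 1.38896662 0.012311   1.41306645 0.37326952] [-0.49941939  0.52802075  0.35624635] [ 0.02306107 -0.00769268  0.00062927] 0.08563924229341621 6.675
```

View pics/w5.png

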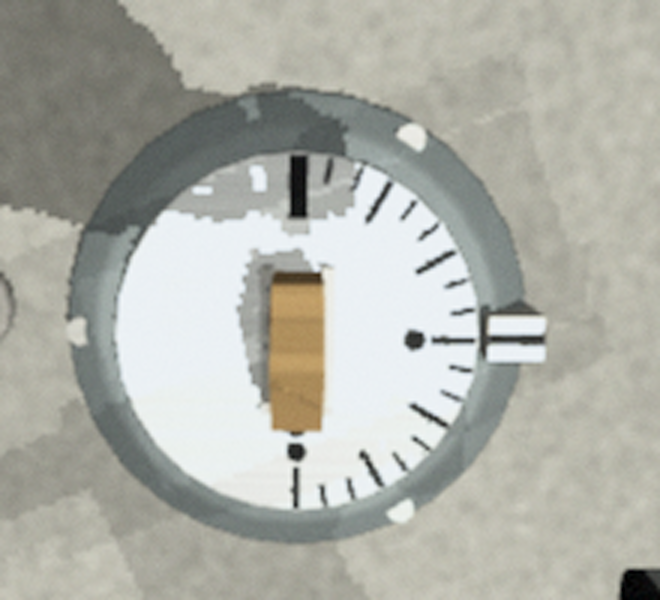

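View pics/top5.png

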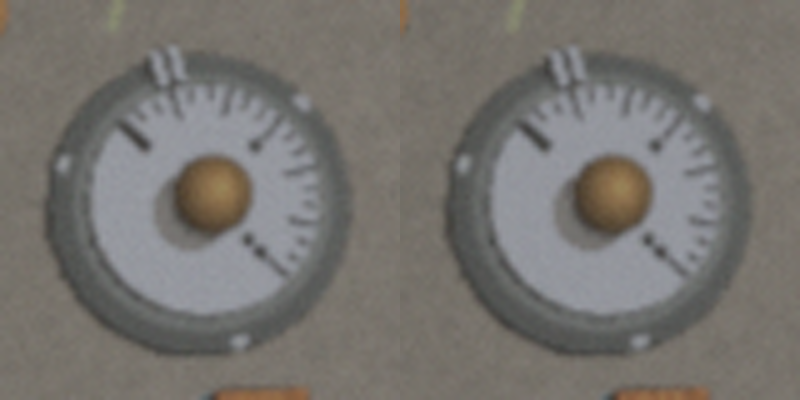

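After release, the 90 mark (450,341) lines up with the index (515,340). The egg mount looks the same before and after.

```bash
python3 -c "
from rig import job
print(job.job_done())"
```

```text
the job is handed in; nothing more can be done
None
```

The house mount now reads 90°, and I handed the job in at about 6.7 s.

- **What I did:** The scale started at about 30.8°. I gripped the house by its flat faces, turned the mount about 59° anticlockwise, opened the gripper and lifted clear.
- **House mount:** In the last wrist picture, taken after release, the one-dot 90 mark lines up with the index line to within about 1°.
- **Egg mount:** In crops from the top camera taken before and after, its scale looks the same.
- **Forces:** The contact forces reported were under about 3 N.
- **Disagreements:**
  - The fingers closed to 14.2 mm on a house stated to be 16 mm thick, but the disc turned with the gripper without visible slip.
  - Before the first move, the low-resolution scene camera put the index about 2° away from where the wrist camera did. I used the wrist view.

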